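# Turn the tile trivet over and stand the milk can on it

### The job

Turn the tile trivet over so that its glazed blue face is up and it lies cork down, flat and wholly on the wooden board, laying it down without letting it slam. Then lift the milk can up and off its hook, keep it upright, and set it down gently in the middle of the trivet. Leave the other things on the ledge where they are.

Things in the scene. Friction and masses are not known exactly. Their poses are not given: they have to be found in the camera images.
- board: Heavy wooden butcher's board, fixed: 220 mm (its x) x 300 mm (its y) x 30 mm high, lying on the ledge (underside at z = 0, top at z = 30 mm). Origin: centre of its underside. It is turned up to 0.2 rad about the vertical.
- trivet: Loose square trivet 140 x 140 x 12 mm, about 0.35 kg: 8 mm tile, glazed blue with a white square, backed by 4 mm of cork. At the start it lies cork up on the board, edges parallel to the board's within 0.06 rad, hanging 30 to 40 mm over the board's -y end. Origin: centre of the GLAZED face (underside at first); its z axis points from glaze to cork (up at first, so down when turned over).
- trivet_center (a point): The middle of the trivet, half way through its thickness. Under its overhanging edge there is an open gap of 30 mm down to the ledge; the board on its +y side is free, with room for the trivet to be turned over towards +y. It does not slide easily on the board (friction 0.5 to 0.7): with its overhanging edge lifted it tips up on its far edge.
- stand: Fixed steel utensil stand: base 90 mm across and 10 mm high, post 14 mm thick and 268 mm high. A double hook reaches from the post along the stand's -x (towards the robot): two strips 8 mm wide at y = +-28 mm, joined by a cross strip only 75 mm behind the seat. An arm on the far side (+x) carries a ladle, not part of the job. Origin: foot of the post. It stands left or right of the board.
- hook_seat (a point): Midway between the bottoms of the two hooks' troughs, on which the bail rests: 225 mm above the ledge, 105 mm in front (-x) of the post. The troughs are 16 mm wide along the stand's x. To come away along the stand's -x the bail must rise over 24 mm to clear the upturned tips (strips behind: 20 mm), but not 43 mm, where the can's 62 mm wide lid meets the hooks from below.
- milk_can: Loose aluminium milk can, 72 mm across, about 0.25 kg, lid shut, top of its knob 105 mm above the base. A stiff bail that cannot swing stands over it in its own y-z plane: uprights at y = +-41 mm and a straight round top bar 8 mm thick along y from -36 to +36 mm, centre line 150 mm above the base. Origin: centre of the base, z up; it hangs with its base 79 mm above the ledge.
- bail_mid (a point): Middle of the milk can's bail bar, on its centre line, 150 mm above the can's base. The bar hangs in the two hooks, square across them within 0.05 rad; between the hooks its middle 48 mm is free to be gripped from above, with the top of the lid knob 45 mm below the bar's centre line.
- jar_a: Capped amber glass jar, 68 mm across, 115 mm high, loose; leave it. Origin: centre of its underside.
- jar_b: Capped green glass jar, 68 mm across, 115 mm high, loose; leave it. Origin: centre of its underside.
- mortar: White ceramic mortar, 100 mm across and 70 mm high, with its pestle standing in it to 114 mm, loose; leave it. Origin: centre of its underside.
- lunch_box: Closed orange plastic box 126 x 94 x 62 mm, loose; leave it. Origin: centre of its underside.
- spoon: Stainless steel spoon 170 mm long, lying flat, loose; leave it. Origin: near its middle, x along it.
- tumbler: Open steel tumbler, 72 mm across, 95 mm high, loose; leave it. Origin: centre of its underside.
- canister: Fixed aluminium canister 120 mm across, 177 mm high with its hinged lid shut; leave it. It may stand left or right, the hook stand on the other side. Origin: centre of its underside.
There are look-alikes about, which are no part of the job. Leave any pink or yellow look-alike of the milk_can alone.

How it is judged:
On the way, in this order (a step that is already met when the one before it is completed fails the run):
1. the trivet lies turned over, glazed face up, flat on the board (angle between trivet's own z axis and vertical above 3.06 rad and height (world z) of trivet between 0.038 and 0.046 m and linear speed of trivet below 0.02 m/s), for 0.3 s.
2. the milk can has been lifted up and off the hook (distance between bail_mid and hook_seat above 0.05 m and contact force between milk_can and stand below 0.1 N and angle between milk_can's own z axis and vertical below 0.5 rad), for 0.1 s.
At the end, for the whole second after the job is handed in: The trivet lies flat on the board with its glazed face up (within 0.08 rad of flat), its middle over the board with at most about 20 mm of it overhanging any side; the milk can stands upright (within 0.08 rad) and at rest on it, its base centre within 30 mm of the trivet's centre (all of step 1 and x of trivet_center in the frame of board between -0.06 and 0.06 m and y of trivet_center in the frame of board between -0.095 and 0.095 m and distance between milk_can and trivet below 0.03 m and angle between milk_can's own z axis and vertical below 0.08 rad and contact force between milk_can and trivet above 0.5 N and linear speed of milk_can below 0.02 m/s); the robot touches nothing.
It fails at once if the trivet is slammed or falls over (turns faster than 8 rad/s) (angular speed of trivet above 8 rad/s).
It fails at once if the milk can is tipped more than 35 degrees (angle between milk_can's own z axis and vertical above 0.61 rad).
It fails at once if the milk can is dropped or banged down (still faster than 0.4 m/s within 8 mm of the trivet's height) (height (world z) of milk_can below 0.05 m and linear speed of milk_can above 0.4 m/s).
It fails at once if another thing on the ledge is moved more than 30 mm (distance of any of jar_a, jar_b, mortar, lunch_box, spoon, tumbler from where it was at the start of the episode above 0.03 m).
It also fails if it takes over 62 s, if anything falls off the work surface, if the arm or the gripper's body presses on something with over 40 N, if the wrist force passes 120 N, or if a joint passes its speed limit or range.

### The arm

A 7-joint arm with a two-finger parallel gripper is mounted at the origin on the work surface. World frame = base frame: x ahead of the robot, y to its left, z up, the work surface at z = 0. Lengths are in m, angles in rad, forces in N, time in s.
With the tool pointing down it reaches from about 0.425 to 0.95 m from the base axis. Payload 16.7 kg.
Tool frame: the origin (TCP) lies at the very end of the fingers, on their centre line; the grasp point (between the pads) lies 19 mm behind it (ctrl.grip_depth is the distance from the TCP to the grasp point, in m); z points along the fingers, y is the line along which they close (so a half turn about z gives the same grasp; the last joint's range is limited). The gripper opens to 94 mm and grips with 3 to 60 N. Pads are 16 mm wide; open, the fingers measure 119 mm over their backs; the gripper's body (75 mm by 177 mm) begins 78 mm behind the grasp point.
Start: joints at [1.065, 0.426, 0.074, 1.606, -0.034, 1.111, -0.067], TCP at [0.236, -0.632, 0.205] pointing down, gripper open.
Joint ranges: [-2.85, 2.85], [-0.5, 2.14], [-1.23, 1.37], [0.21, 2.46], [-1.02, 4.16], [0.16, 2.05], [-2.73, 2.73]. Speed limits (rad/s): [1.89, 1.89, 2.39, 2.39, 3.01, 3.01, 3.01].

### API

Orientations are given as a unit quaternion [x, y, z, w].
In Python, from workcell import ctrl gives the robot as it stands.
- The arm moves only by the shell command python3 -m jog 'ROWS'. ROWS is JSON, a list that holds one entry, the list of rows, each a list of 7 numbers: the opening, from 0 (shut) to 1 (fully open), then the shift along the tool's x, y, z in m, then the turn, a rotation vector about the tool's x, y, z in rad. A call has 1 to 8 rows; each row is the pose to reach, as a shift and turn from the pose commanded when the call began, along the tool's axes at that moment; what a row does not reach only later rows make up. A row lasts 1/12 s, in which the tool goes at most 41.7 mm and 7.16 degrees, less where a joint would pass 70% of its speed; a pose out of reach is approached as far as the arm can. A call with a gripper value outside its range is refused whole. The fingers move at their own pace and stop on an object; the grip force is fixed at half the most. Time passes only in rows, so rows that repeat a pose let the fingers close. It gives the time, the measured TCP pose, the force, the opening and the grip force at its end, in the units of the state.
- ctrl.state(): the state, without advancing time (a new reading comes with each control period).
- ctrl.capture(name): name is "scene" or "top" or "wrist"; returns a dict with "pixels" (400x640x3 uint8, red, green, blue), "intrinsics" (3x3 intrinsics, pixels), "rvec" (rotation vector, rad) and "tvec" (3), from world to camera coordinates, as OpenCV has them. Camera axes: x right, y down, z forward; pixel columns grow to the right and rows downward; lengths in m; the calibration is good to about 2 mm. A picture is of the moment at which its call begins. There is no depth.
- ctrl.sign_off(): hands the job in; it is judged then, once.
Trained networks look in a picture, given as the dict that the camera call returned (one of the last four; its "shot" number tells which), for a name from the list of things; names that differ only in an ending like _2 or _b are one class to them, and where a whole thing is asked for, a point or a joint stands for the part that bears it (a point fixed in the world has none). Each returns a list of dicts, best first, with "confidence" (0 to 1); they miss things now and then, are a little off and sometimes report something else, mostly with a low value. They report only what shows in the picture. A call takes as long as a camera call. They do not tell look-alikes from the thing itself.
- ctrl.silhouettes(picture, label): "pixels" (400x640 bool, what is visible of it) and "uv" ([column, row] in pixels, amid what is visible of it).
- ctrl.place_of(picture, label): "uv" ([column, row] in pixels: a listed point, or the origin of a listed thing).
The state is a dict: "t": time; "qpos": joint angles; "qvel": joint speeds; "joint_torque": joint torques, N m; "tool_pos": TCP position; "eef_rot": TCP orientation; "wrist_force": force on the tool from outside, world axes, zero at the start; "moment": the same for the moment, N m; "opening": finger opening in m; "grasp_force": force on a finger pad.
Only numpy, scipy, OpenCV 4.12 (cv2) and the standard library are available. Lean on these libraries where they do the work, as an engineer would, in place of code of your own. Each camera call takes 0.05 s, during which the arm holds its last target. There are 200 camera calls.

## Working session

There is one attempt and no reset: what is moved stays moved. The work goes in short steps, Python scripts to look and compute and a shell command to move; the robot and the scene stay as the last step left them, time stands still between calls to the robot, and variables do not carry over. Pictures are saved under pics/ and viewed, at most 10 in all, crops included, and the job is handed in when it is done.

```bash
ls; mkdir -p pics
cat > h.py <<'E'
import numpy as np, cv2
from scipy.spatial.transform import Rotation as R
from workcell import ctrl
def cam(p):
    K=np.array(p["intrinsics"]);Rm=cv2.Rodrigues(np.array(p["rvec"],float))[0];t=np.array(p["tvec"],float).ravel()
    return K,Rm,t
def ray(p,uv):
    K,Rm,t=cam(p); d=Rm.T@np.linalg.solve(K,[uv[0],uv[1],1.]); return -Rm.T@t,d/np.linalg.norm(d)
def atz(p,uv,z):
    c,d=ray(p,uv); return c+d*(z-c[2])/d[2]
def tri(obs):
    A=np.zeros((3,3));b=np.zeros(3)
    for p,uv in obs:
        c,d=ray(p,uv);M=np.eye(3)-np.outer(d,d);A+=M;b+=M@c
    x=np.linalg.solve(A,b); return x,[np.linalg.norm((np.eye(3)-np.outer(d,d))@(x-c)) for c,d in (ray(*o) for o in obs)]
def proj(p,X):
    K,Rm,t=cam(p); q=K@(Rm@np.asarray(X)+t); return q[:2]/q[2]
def save(p,n,crop=None,s=1):
    im=p["pixels"][:,:,::-1]
    if crop: im=im[crop[1]:crop[3],crop[0]:crop[2]]
    cv2.imwrite(n,cv2.resize(im,None,fx=s,fy=s,interpolation=cv2.INTER_CUBIC))
E
python3 - <<'E'
from h import *
S=ctrl.capture("scene");T=ctrl.capture("top")
save(S,"pics/s0.png");save(T,"pics/t0.png")
np.set_printoptions(precision=4,suppress=True)
for n,p in(("S",S),("T",T)):
    print(n,"cam",ray(p,(320,200)))
    for l in "board trivet trivet_center stand hook_seat milk_can bail_mid jar_a mortar lunch_box spoon tumbler canister".split():
        print(n,l,[(np.round(o["uv"],1).tolist(),round(o["confidence"],2)) for o in ctrl.place_of(p,l)][:4])
print(ctrl.state())
E
```

```text
pics
S cam (array([0.9842, 0.5662, 1.2819]), array([-0.3721, -0.4153, -0.8301]))
S board [([341.4, 220.6], 0.72)]
S trivet [([310.8, 200.4], 0.62)]
S trivet_center [([311.1, 197.4], 0.83)]
S stand [([338.0, 345.6], 0.83), ([209.5, 216.6], 0.62)]
S hook_seat [([369.6, 287.9], 0.71)]
S milk_can [([393.0, 371.6], 0.97), ([432.0, 355.6], 0.88), ([369.1, 311.6], 0.74)]
S bail_mid [([397.6, 356.1], 0.79), ([444.5, 337.0], 0.79), ([370.3, 288.0], 0.6)]
S jar_a [([260.8, 261.5], 0.95), ([294.8, 294.0], 0.82)]
S mortar [([428.0, 273.2], 0.9), ([310.6, 197.4], 0.44)]
S lunch_box [([276.6, 142.6], 0.64)]
S spoon [([229.2, 161.5], 0.55)]
S tumbler [([404.8, 319.9], 0.57)]
S canister [([207.5, 217.7], 0.7)]
T cam (array([0.3629, 0.0668, 1.6567]), array([ 0.1041,  0.0042, -0.9946]))
T board [([334.5, 228.1], 0.68)]
T trivet [([360.9, 222.8], 0.65), ([365.0, 221.7], 0.47)]
T trivet_center [([365.4, 221.7], 0.67)]
T stand [([255.4, 153.0], 0.83)]
T hook_seat [([243.8, 173.4], 0.89), ([309.5, 152.3], 0.56)]
T milk_can [([234.9, 202.7], 0.72), ([200.7, 196.5], 0.71), ([214.2, 165.3], 0.68), ([252.8, 1
[... 179 characters left out ...]
], 0.97)]
T lunch_box [([440.7, 246.8], 0.71)]
T spoon [([451.8, 199.9], 0.79)]
T tumbler [([236.4, 204.4], 0.91), ([415.0, 156.2], 0.57)]
T canister [([244.8, 168.3], 0.72)]
{'t': 1.4, 'qpos': array([ 1.0645,  0.4261,  0.0739,  1.606 , -0.0341,  1.1108, -0.0671]), 'qvel': array([-0.0008, -0.0006,  0.0012, -0.0009,  0.0002, -0.0019, -0.0011]), 'joint_torque': array([  0.0003, -93.5514,   3.6631, -45.4547,  -0.0491,   0.0131,
        -0.    ]), 'tool_pos': array([ 0.2357, -0.6324,  0.2054]), 'eef_rot': array([ 0.9841,  0.1774,  0.    , -0.    ]), 'wrist_force': array([ 0.4304, -1.0078,  1.0133]), 'moment': array([ 0.0368, -0.0228,  0.0242]), 'grasp_force': 0.0, 'opening': 0.09376313498932251}
```

View both.

View pics/s0.png

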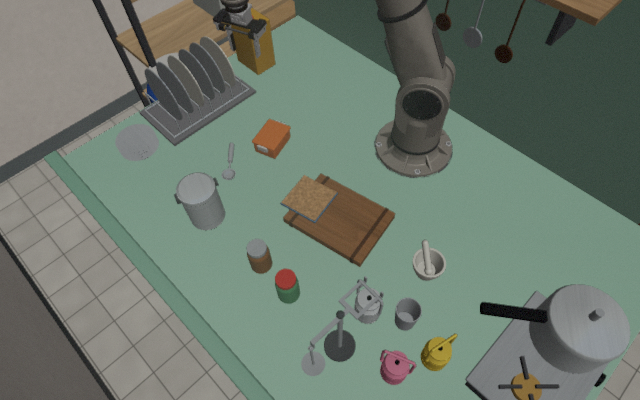

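View pics/t0.png

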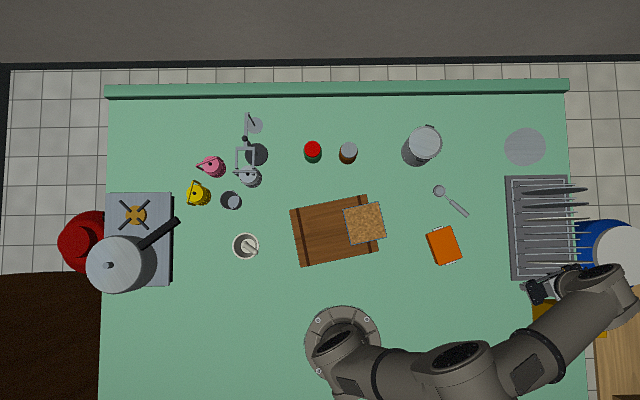

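The top view shows the cork trivet at (364,223) overhanging the board's -y end. The bare aluminium can hangs on the stand at top (247,175) / scene (368,305). The pink can (scene 395,367) and yellow can (436,353) stand free, so they are the look-alikes. The can in the hooks is the one meant.

Run:
```python
from h import *
np.set_printoptions(precision=4,suppress=True)
S=ctrl.capture("scene");T=ctrl.capture("top")
save(S,"pics/s1.png",(300,250,460,390),5)
def rect(p,l,z):
    m=ctrl.silhouettes(p,l)[0]["pixels"].astype(np.uint8)
    c=max(cv2.findContours(m,cv2.RETR_EXTERNAL,cv2.CHAIN_APPROX_NONE)[0],key=cv2.contourArea)[:,0]
    w=np.array([atz(p,u,z)[:2] for u in c.astype(float)],np.float32)
    r=cv2.minAreaRect(w*1000); print(l,r); print(cv2.boxPoints(r)/1000)
for n,p in(("S",S),("T",T)):
    print(n); rect(p,"board",.03); rect(p,"trivet",.042)
def best(p,l,near):
    return min(ctrl.place_of(p,l),key=lambda o:np.hypot(*(o["uv"]-np.array(near))))["uv"]
for l,a,b in (("hook_seat",(369,288),(243,173)),("bail_mid",(370,288),(244,170)),("milk_can",(369,312),(253,180)),("stand",(338,346),(255,153)),("trivet_center",(311,197),(365,222)),("mortar",(428,273),(247,247)),("lunch_box",(276,142),(440,246)),("tumbler",(404,320),(236,204))):
    print(l,best(S,l,a),best(T,l,b),tri([(S,best(S,l,a)),(T,best(T,l,b))]))
for l,uv in (("spoon",(451.8,199.9)),("lunchbox",(440.7,246.8)),("yellow",(200,196)),("green",(312,155))): print(l,atz(T,uv,0.0))
m=ctrl.silhouettes(T,"lunch_box")[0]["pixels"];v,u=np.nonzero(m)
for i in (u.argmin(),v.argmin(),u.argmax(),v.argmax()): print("lb",atz(T,(u[i],v[i]),.062))
```

```text
S
board ((423.8115234375, 30.78424072265625), (235.04916381835938, 304.06195068359375), 10.378264427185059)
[[ 0.2808  0.1592]
 [ 0.3356 -0.1399]
 [ 0.5668 -0.0976]
 [ 0.512   0.2015]]
trivet ((447.80743408203125, -87.03826904296875), (140.9623565673828, 140.923095703125), 12.72239875793457)
[[ 0.3635 -0.0338]
 [ 0.3946 -0.1713]
 [ 0.5321 -0.1402]
 [ 0.501  -0.0028]]
T
board ((419.3319091796875, 26.299392700195312), (222.68824768066406, 299.2129211425781), 11.114999771118164)
[[ 0.2812  0.1516]
 [ 0.3389 -0.142 ]
 [ 0.5574 -0.099 ]
 [ 0.4997  0.1946]]
trivet ((443.5698547363281, -87.24835205078125), (140.51528930664062, 142.24205017089844), 11.786691665649414)
[[ 0.3603 -0.032 ]
 [ 0.3893 -0.1712]
 [ 0.5269 -0.1425]
 [ 0.4978 -0.0033]]
hook_seat [369.3, 289.3] [246.0, 170.1] (array([0.6155, 0.3185, 0.2312]), [np.float64(0.0013512166534498892), np.float64(0.00135121665344996)])
bail_mid [371.1, 289.4] [243.6, 168.8] (array([0.6174, 0.3245, 0.2442]), [np.float64(0.0017978392909567768), np.float64(0.0017978392909568704)])
milk_can [368.5, 311.5] [252.9, 180.0] (array([0.6076, 0.3223, 0.
[... 343 characters left out ...]
64(0.005737848432464617)])
mortar [426.2, 269.7] [243.7, 243.2] (array([0.3778, 0.3564, 0.0389]), [np.float64(0.003213558922084758), np.float64(0.0032135589220848256)])
lunch_box [270.5, 143.6] [438.9, 245.9] (array([ 0.3583, -0.3808,  0.0032]), [np.float64(0.0075926077027189875), np.float64(0.007592607702718837)])
tumbler [406.4, 319.4] [236.0, 200.1] (array([0.5357, 0.4004, 0.0116]), [np.float64(0.007882140835125749), np.float64(0.007882140835125735)])
spoon [ 0.5281 -0.4339  0.    ]
lunchbox [ 0.3495 -0.3827  0.    ]
yellow [0.5596 0.5343 0.    ]
green [0.7127 0.102  0.    ]
lb [ 0.3977 -0.3103  0.062 ]
lb [ 0.4261 -0.3632  0.062 ]
lb [ 0.3225 -0.439   0.062 ]
lb [ 0.2842 -0.3566  0.062 ]
```

View pics/s1.png

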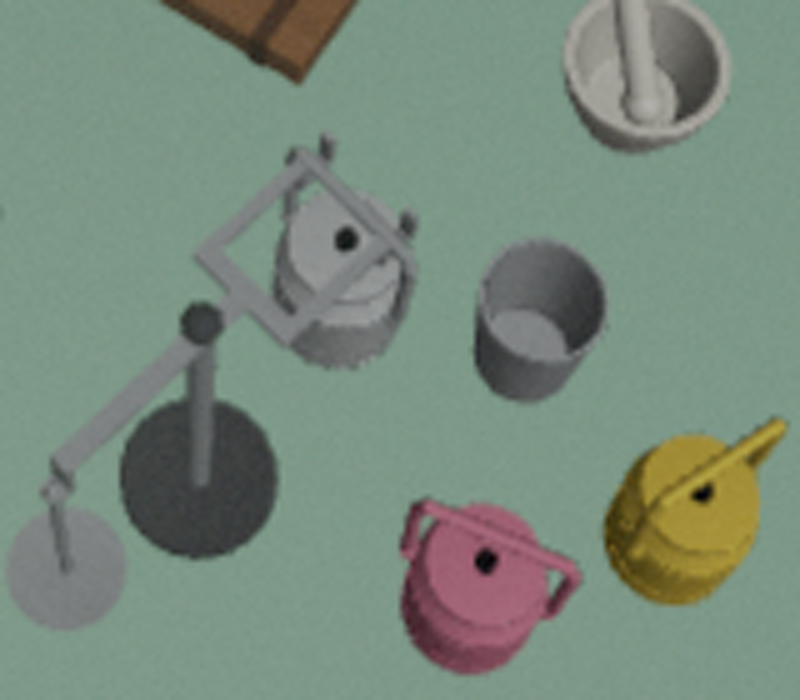

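The crop confirms it. The aluminium can at crop (345,270) hangs in the double hook by its bail. The pink can (485,590) and the yellow can (690,520) stand on the ledge.

```bash
cat >> h.py <<'E'
np.set_printoptions(precision=4,suppress=True)
TC=np.array([.4450,-.0872,0]);YT=.21
BC=np.array([.4200,.0270,0]);YB=.192
def Rt(yaw,th):  # th: tilt about tool x, + makes the tool point to +y
    return R.from_euler('z',yaw)*R.from_euler('x',np.pi)*R.from_rotvec([th,0,0])
def fr(o,yaw,x,y,z): return o+R.from_euler('z',yaw).apply([x,y,0])+[0,0,z]
def go(pos,rot):
    s=ctrl.state(); r=R.from_quat(s["eef_rot"]); 
    print("shift",r.inv().apply(np.array(pos)-s["tool_pos"]),"turn",(r.inv()*rot).as_rotvec(),"t",s["t"])
def st():
    s=ctrl.state(); r=R.from_quat(s["eef_rot"]); print("t",round(s["t"],2),"pos",s["tool_pos"],"q",s["qpos"],"z",r.apply([0,0,1]),"x",r.apply([1,0,0]),"F",s["wrist_force"],"op",s["opening"],s["grasp_force"])
E
python3 - <<'E'
from h import *
print(Rt(.21,np.radians(65)).as_matrix())
go(fr(TC,YT,0,-.13,.25),Rt(YT,np.radians(65)))
E
```

```text
[[ 0.978   0.0881 -0.1889]
 [ 0.2085 -0.4133  0.8864]
 [ 0.     -0.9063 -0.4226]]
shift [ 0.3675 -0.3093 -0.0445] turn [1.1323 0.0832 0.1306] t 3.35
```

```bash
python3 -m jog '[[[1,0.04,-0.03,-0.01,0.12,0.01,0.01],[1,0.07,-0.06,-0.02,0.24,0.02,0.02],[1,0.11,-0.09,-0.03,0.36,0.03,0.04],[1,0.14,-0.12,-0.03,0.48,0.04,0.05],[1,0.18,-0.15,-0.03,0.6,0.05,0.06],[1,0.21,-0.18,-0.03,0.72,0.06,0.08],[1,0.25,-0.21,-0.04,0.84,0.06,0.1],[1,0.28,-0.24,-0.04,0.94,0.07,0.11]]]'
python3 - <<'E'
from h import *
st(); go(fr(TC,YT,0,-.13,.25),Rt(YT,np.radians(65)))
E
```

```text
t: 4.02
tool_pos: [0.3974, -0.3434, 0.2433]
eef_rot: [0.884, 0.105, -0.048, -0.454]
wrist_force: [0.7, -0.4, -0.7]
opening: 0.0938
grasp_force: 0.0
t 4.02 pos [ 0.3974 -0.3434  0.2433] q [ 0.8801  0.6997 -0.0373  1.4045 -0.403   1.8906 -0.4459] z [-0.1801  0.7921 -0.5832] x [0.9734 0.229  0.0105] F [ 0.6505 -0.3841 -0.725 ] op 0.09384431929658046 0.0
shift [ 0.1023 -0.0679  0.0849] turn [0.1862 0.0129 0.0197] t 4.0167
```

```bash
python3 -m jog '[[[1,0.03,-0.02,0.02,0.06,0,0],[1,0.05,-0.035,0.045,0.12,0.01,0.01],[1,0.08,-0.05,0.065,0.186,0.013,0.02],[1,0.102,-0.068,0.085,0.186,0.013,0.02],[1,0.102,-0.068,0.085,0.186,0.013,0.02],[1,0.102,-0.068,0.085,0.186,0.013,0.02]]]'
python3 - <<'E'
from h import *
st(); go(fr(TC,YT,0,-.1,.06),Rt(YT,np.radians(65)))
E
```

```text
t: 4.52
tool_pos: [0.4712, -0.2135, 0.2494]
eef_rot: [0.84, 0.091, -0.056, -0.532]
wrist_force: [0.0, -0.8, 0.4]
opening: 0.0944
grasp_force: 0.0
t 4.52 pos [ 0.4712 -0.2135  0.2494] q [ 0.765   0.7183 -0.1053  1.4926 -0.5899  1.8662 -0.5885] z [-0.1908  0.8835 -0.4278] x [0.9773 0.212  0.0021] F [ 0.0427 -0.7672  0.3682] op 0.09436661294686408 0.0
shift [0.0005 0.1589 0.1072] turn [0.0057 0.0024 0.0035] t 4.5167
```

```bash
python3 -m jog '[[[1,0,0.034,0.022,0,0,0],[1,0,0.068,0.045,0,0,0],[1,0,0.1,0.067,0,0,0],[1,0,0.13,0.088,0.005,0.002,0.003],[1,0,0.15,0.1,0.005,0.002,0.003],[1,0,0.159,0.107,0.005,0.002,0.003],[1,0,0.159,0.107,0.005,0.002,0.003],[1,0,0.159,0.107,0.005,0.002,0.003]]]'
python3 - <<'E'
from h import *
st(); go(fr(TC,YT,0,-.032,.0586),Rt(YT,np.radians(65)))
save(ctrl.capture("wrist"),"pics/w2.png")
S=ctrl.capture("scene"); save(S,"pics/s2.png",(220,130,380,250),5)
E
```

```text
t: 5.18
tool_pos: [0.465, -0.188, 0.0605]
eef_rot: [0.839, 0.087, -0.055, -0.534]
wrist_force: [0.9, -0.6, 0.0]
opening: 0.094
grasp_force: 0.0
t 5.18 pos [ 0.465  -0.188   0.0605] q [ 0.7511  0.9334 -0.1088  1.5736 -0.5577  1.6111 -0.4427] z [-0.1858  0.8863 -0.4241] x [ 0.9787  0.2051 -0.0002] F [ 0.8833 -0.6453  0.0308] op 0.09397505495352323 0.0
shift [ 0.0012 -0.0283  0.0649] turn [ 0.0017 -0.0031 -0.0016] t 5.1833
```

View pics/s2.png

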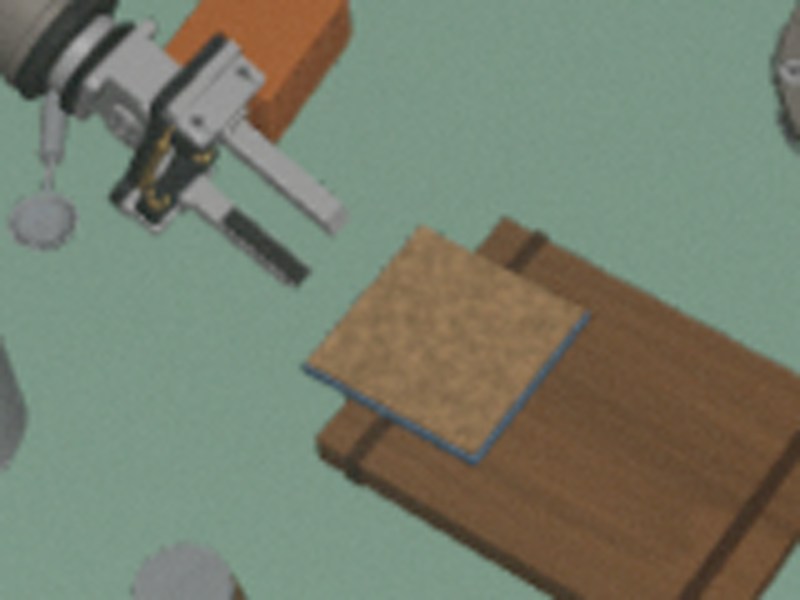

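The gripper is level with the trivet's -y edge. The lower finger (pad at 270,250) and the upper finger (290,170) straddle it, clear of the orange box.

```bash
python3 -m jog '[[[1,0,-0.009,0.021,0,0,0],[1,0,-0.019,0.043,0,0,0],[1,0.001,-0.028,0.065,0,0,0],[1,0.001,-0.028,0.065,0,0,0],[1,0.001,-0.028,0.065,0,0,0]]]'
python3 - <<'E'
from h import *
st()
S=ctrl.capture("scene"); save(S,"pics/s3.png",(220,130,380,250),5)
# lift+close goal: trivet at phi=25deg about far edge
ph=np.radians(25);r=.140-.025
go(fr(TC,YT,0,.07-r*np.cos(ph)+.006*np.sin(ph),.030+r*np.sin(ph)+.006*np.cos(ph)),Rt(YT,np.radians(65)))
E
```

```text
t: 5.7
tool_pos: [0.4518, -0.1175, 0.0592]
eef_rot: [0.839, 0.088, -0.055, -0.533]
wrist_force: [-0.0, -0.1, -0.3]
opening: 0.0936
grasp_force: 0.0
t 5.7 pos [ 0.4518 -0.1175  0.0592] q [ 0.7111  0.8792 -0.142   1.7201 -0.5989  1.4999 -0.4337] z [-0.1867  0.8857 -0.425 ] x [0.9784 0.2069 0.0013] F [-0.0038 -0.108  -0.3454] op 0.0935838114179596 0.0
shift [-0.0002 -0.023  -0.0104] turn [ 0.0033 -0.0029 -0.0001] t 5.75
```

```bash
python3 -m jog '[[[1,0,-0.012,-0.005,0,0,0],[1,0,-0.023,-0.01,0,0,0],[0.7,0,-0.023,-0.01,0,0,0],[0.5,0,-0.023,-0.01,0,0,0],[0.4,0,-0.023,-0.01,0,0,0],[0.3,0,-0.023,-0.01,0,0,0],[0.2,0,-0.023,-0.01,0,0,0],[0.1,0,-0.023,-0.01,0,0,0]]]';  python3 -m jog '[[[0,0,0,0,0,0,0],[0,0,0,0,0,0,0],[0,0,0,0,0,0,0],[0,0,0,0,0,0,0]]]'
python3 - <<'E'
from h import *
st()
S=ctrl.capture("scene"); save(S,"pics/s4.png",(220,130,380,250),5)
E
```

```text
t: 6.42
tool_pos: [0.4511, -0.117, 0.0824]
eef_rot: [0.839, 0.087, -0.056, -0.534]
wrist_force: [0.2, -1.8, -2.2]
opening: 0.0574
grasp_force: 1.1
t: 6.75
tool_pos: [0.4512, -0.117, 0.0827]
eef_rot: [0.839, 0.087, -0.056, -0.534]
wrist_force: [0.5, -2.0, -1.5]
opening: 0.031
grasp_force: 1.0
t 6.75 pos [ 0.4512 -0.117   0.0827] q [ 0.7122  0.843  -0.1432  1.7267 -0.6031  1.5254 -0.4522] z [-0.1865  0.8864 -0.4237] x [ 0.9786  0.2058 -0.0004] F [ 0.4632 -1.9605 -1.5287] op 0.03103209734578263 0.9806197622674517
```

View pics/s4.png

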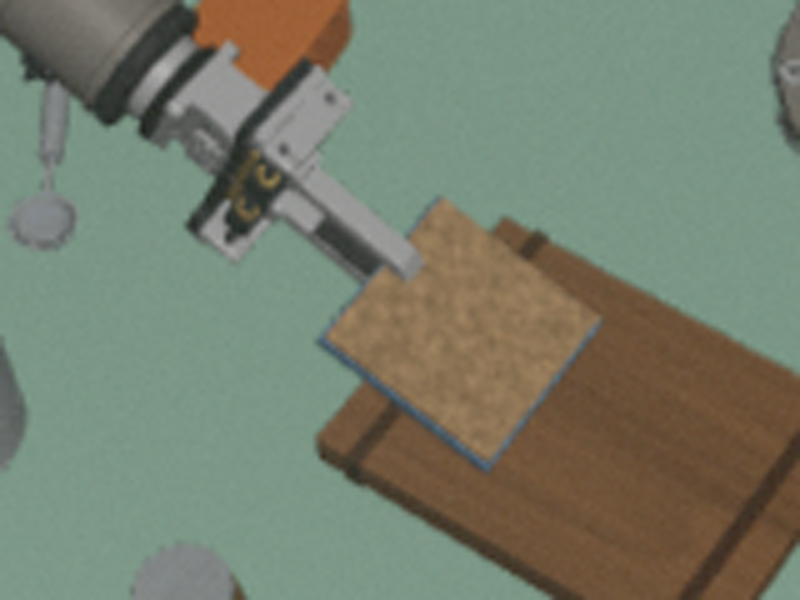

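The free edge now rests raised on the lower finger, and the trivet has slid a few mm (corner at 600,320). The grip is still closing.

```bash
python3 -m jog '[[[0,0,0,0,0,0,0],[0,0,0,0,0,0,0],[0,0,0,0,0,0,0],[0,0,0,0,0,0,0],[0,0,0,0,0,0,0]]]'
python3 - <<'E'
from h import *
st()
S=ctrl.capture("scene"); save(S,"pics/s5.png",(220,130,380,250),5)
# clear of board: raise 120 mm and turn to tool down
p=ctrl.state()["tool_pos"]; go(p+[0,.05,.13],Rt(YT,0))
E
```

```text
t: 7.22
tool_pos: [0.4512, -0.1169, 0.083]
eef_rot: [0.839, 0.087, -0.056, -0.534]
wrist_force: [-0.1, -1.6, 2.1]
opening: 0.0118
grasp_force: 29.9
t 7.22 pos [ 0.4512 -0.1169  0.083 ] q [ 0.7122  0.8428 -0.1433  1.7268 -0.6034  1.5259 -0.4522] z [-0.1866  0.8866 -0.4233] x [ 0.9786  0.2058 -0.0003] F [-0.1388 -1.5837  2.0709] op 0.011823019705018967 29.94101196527481
shift [ 0.0103 -0.1385 -0.0107] turn [-1.1336 -0.0013 -0.0025] t 7.2667
```

View pics/s5.png

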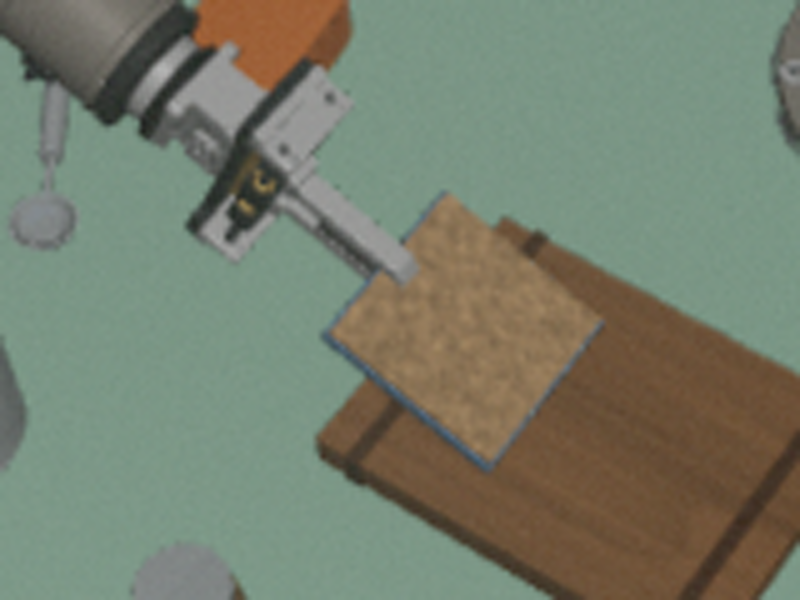

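Opening of 11.8 mm at 30 N means a flush grip on the trivet's edge. Next I lift it, then turn it in the air.

```bash
python3 -m jog '[[[0,0,-0.025,-0.012,0,0,0],[0,0,-0.055,-0.025,0,0,0],[0,0,-0.085,-0.04,0,0,0],[0,0,-0.12,-0.055,0,0,0],[0,0,-0.135,-0.062,0,0,0],[0,0,-0.135,-0.062,0,0,0]]]'; python3 -m jog '[[[0,0,0,0,-0.1,0,0],[0,0,0,0,-0.22,0,0],[0,0,0,0,-0.34,0,0],[0,0,0,0,-0.46,0,0],[0,0,0,0,-0.58,0,0],[0,0,0,0,-0.7,0,0],[0,0,0,0,-0.8,0,0],[0,0,0,0,-0.9,0,0]]]'
python3 - <<'E'
from h import *
st()
# place target: board frame, tool pointing -y, 40 deg below horizontal
b=np.radians(40)
go(fr(BC,YB,0,.03,.22),Rt(YB,-np.radians(50)))
E
```

```text
t: 7.77
tool_pos: [0.4519, -0.1165, 0.2339]
eef_rot: [0.84, 0.088, -0.054, -0.532]
wrist_force: [0.6, -1.0, -4.5]
opening: 0.0117
grasp_force: 30.0
t: 8.43
tool_pos: [0.4509, -0.116, 0.2304]
eef_rot: [0.988, 0.103, -0.012, -0.113]
wrist_force: [-0.5, 0.3, -5.1]
opening: 0.0117
grasp_force: 30.0
t 8.43 pos [ 0.4509 -0.116   0.2304] q [ 0.3992  0.1442 -0.1406  1.9492 -0.2004  1.1612 -1.0132] z [-0.0469  0.2217 -0.974 ] x [0.9784 0.2068 0.    ] F [-0.4895  0.3025 -5.0933] op 0.011707471676520692 29.992724061012268
shift [-0.0001 -0.1694  0.05  ] turn [-1.1012 -0.0055  0.0163] t 8.4333
```

```bash
python3 -m jog '[[[0,0,-0.02,0.005,-0.12,0,0],[0,0,-0.04,0.01,-0.24,0,0],[0,0,-0.06,0.018,-0.36,0,0],[0,0,-0.08,0.024,-0.48,0,0],[0,0,-0.1,0.03,-0.6,0,0],[0,0,-0.12,0.035,-0.72,0,0.01],[0,0,-0.14,0.042,-0.84,0,0.01],[0,0,-0.16,0.048,-0.94,-0.005,0.015]]]'
python3 - <<'E'
from h import *
st()
go(fr(BC,YB,0,.03,.22),Rt(YB,-np.radians(50)))
E
```

```text
t: 9.1
tool_pos: [0.4169, 0.0442, 0.2211]
eef_rot: [0.953, 0.094, 0.025, 0.287]
wrist_force: [1.2, 0.5, -5.3]
opening: 0.0117
grasp_force: 30.0
t 9.1 pos [0.4169 0.0442 0.2211] q [-0.1821  0.15   -0.5687  2.1097  0.5854  1.3086 -2.406 ] z [ 0.1022 -0.5428 -0.8336] x [ 0.981  0.194 -0.006] F [ 1.2368  0.5017 -5.2658] op 0.011652611758252253 29.997935593128204
shift [-0.0002 -0.0111 -0.006 ] turn [-0.2876  0.0023  0.0064] t 9.1
```

```bash
python3 -m jog '[[[0,0,0,0,-0.1,0,0],[0,0,-0.005,-0.003,-0.2,0,0],[0,0,-0.01,-0.006,-0.285,0,0],[0,0,-0.01,-0.006,-0.285,0,0],[0,0,-0.01,-0.006,-0.285,0,0]]]'
python3 - <<'E'
from h import *
st()
S=ctrl.capture("scene"); save(S,"pics/s6.png",(220,100,460,280),3.3)
s=ctrl.state();r=R.from_quat(s["eef_rot"]);print((Rt(YB,-np.radians(50)).inv()*r).as_rotvec())
E
```

```text
t: 9.52
tool_pos: [0.414, 0.0561, 0.2182]
eef_rot: [0.903, 0.093, 0.035, 0.418]
wrist_force: [0.2, 0.3, -4.1]
opening: 0.0116
grasp_force: 30.0
t 9.52 pos [0.414  0.0561 0.2182] q [-0.3609  0.3286 -0.5894  2.0914  0.7336  1.5452 -2.6774] z [ 0.1403 -0.748  -0.6487] x [ 0.9803  0.1968 -0.015 ] F [ 0.1868  0.2992 -4.0823] op 0.011607824120909419 30.003189146518707
[ 0.0084 -0.0052 -0.0124]
```

View pics/s6.png

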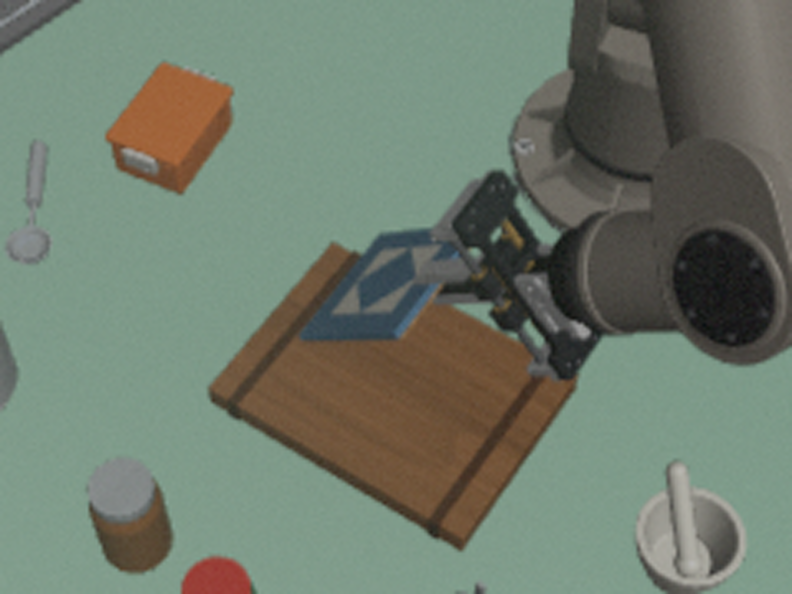

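The blue and white glaze is now up at (390,285). The low edge points to -y over the board, and the gripper body is clear of the mortar. Now I lower it.

```bash
python3 -m jog '[[[0,0,-0.02,0.016,0,0,0],[0,0,-0.04,0.033,0,0,0],[0,0.001,-0.06,0.05,0,0,0],[0,0.001,-0.07,0.06,0,0,0],[0,0.001,-0.075,0.0635,0,0,0],[0,0.001,-0.075,0.0635,0,0,0]]]'
python3 - <<'E'
from h import *
st()
E
python3 -m jog '[[[0,0,-0.003,0.0025,0,0,0],[0,0,-0.006,0.005,0,0,0],[0,0,-0.006,0.005,0,0,0]]]'
python3 - <<'E'
from h import *
st()
E
```

```text
t: 10.07
tool_pos: [0.4144, 0.0546, 0.1214]
eef_rot: [0.903, 0.09, 0.036, 0.418]
wrist_force: [-1.2, -0.3, -4.3]
opening: 0.012
grasp_force: 30.0
t 10.07 pos [0.4144 0.0546 0.1214] q [-0.8073  0.4424 -0.0699  2.1705  0.6923  1.2651 -2.7242] z [ 0.1405 -0.7481 -0.6485] x [ 0.9811  0.193  -0.0101] F [-1.1795 -0.2693 -4.3463] op 0.011982951304290217 30.001198947429657
t: 10.32
tool_pos: [0.4149, 0.0552, 0.1147]
eef_rot: [0.904, 0.089, 0.036, 0.417]
wrist_force: [-0.3, -0.7, -3.6]
opening: 0.012
grasp_force: 30.0
t 10.32 pos [0.4149 0.0552 0.1147] q [-0.8346  0.4547 -0.0374  2.1729  0.6874  1.2442 -2.7256] z [ 0.1406 -0.7475 -0.6492] x [ 0.9813  0.1922 -0.0087] F [-0.3057 -0.6748 -3.6115] op 0.012031216923914019 30.002501606941223
```

```bash
python3 -m jog '[[[0,0,0.005,-0.004,0.03,0,0],[0,0,0.008,-0.007,0.08,0,0],[0,0,0.008,-0.007,0.12,0,0],[0,0,0.008,-0.007,0.12,0,0]]]'
python3 - <<'E'
from h import *
st()
E
python3 -m jog '[[[0,0,-0.002,0.002,0,0,0],[0,0,-0.0045,0.0045,0,0,0],[0,0,-0.0045,0.0045,0,0,0]]]'
python3 - <<'E'
from h import *
st()
E
```

```text
t: 10.65
tool_pos: [0.4154, 0.0546, 0.1268]
eef_rot: [0.928, 0.09, 0.032, 0.361]
wrist_force: [0.7, 0.3, -4.6]
opening: 0.0121
grasp_force: 30.0
t 10.65 pos [0.4154 0.0546 0.1268] q [-0.774   0.3551 -0.0448  2.1872  0.6448  1.1852 -2.6276] z [ 0.1239 -0.6645 -0.737 ] x [ 0.9817  0.1902 -0.0065] F [ 0.6691  0.2663 -4.6367] op 0.012109697335910491 30.00217705965042
t: 10.9
tool_pos: [0.415, 0.0565, 0.119]
eef_rot: [0.926, 0.092, 0.032, 0.364]
wrist_force: [-2.4, 4.5, 9.0]
opening: 0.0122
grasp_force: 30.1
t 10.9 pos [0.415  0.0565 0.119 ] q [-0.7815  0.3732 -0.0434  2.189   0.6498  1.1754 -2.6406] z [ 0.1257 -0.668  -0.7335] x [ 0.9809  0.1941 -0.0087] F [-2.4041  4.5107  9.0093] op 0.012159879184743578 30.133608877658844
```

The low edge touches the board, shown by the force going from -4.6 N to +9 N. Next I open a little so the raised edge rests on the lower finger, then lower it along an arc.

```bash
python3 -m jog '[[[0.2,0,0,0,0,0,0],[0.3,0,0,0,0,0,0],[0.3,0,0,0,0,0,0],[0.3,0,0,0,0,0,0]]]'; python3 -m jog '[[[0.3,0,-0.008,0.002,0,0,0],[0.3,0,-0.016,0.004,0,0,0],[0.3,0,-0.025,0.006,0,0,0],[0.3,0,-0.035,0.008,0,0,0],[0.3,0,-0.04,0.009,0,0,0],[0.3,0,-0.04,0.009,0,0,0]]]'
python3 - <<'E'
from h import *
st()
go(fr(BC,YB,0,.0775,.0515),Rt(YB,-np.radians(43)))
S=ctrl.capture("scene"); save(S,"pics/s7.png",(220,100,460,280),3.3)
E
```

```text
t: 11.23
tool_pos: [0.4146, 0.0558, 0.1188]
eef_rot: [0.927, 0.092, 0.031, 0.363]
wrist_force: [0.8, 1.1, -1.9]
opening: 0.028
grasp_force: 0.7
t: 11.73
tool_pos: [0.4094, 0.0792, 0.0842]
eef_rot: [0.926, 0.093, 0.031, 0.363]
wrist_force: [0.4, 1.1, -0.8]
opening: 0.0281
grasp_force: 1.0
t 11.73 pos [0.4094 0.0792 0.0842] q [-0.8438  0.4507 -0.0172  2.1805  0.6352  1.1269 -2.6951] z [ 0.1245 -0.6678 -0.7339] x [ 0.9809  0.1944 -0.0105] F [ 0.4077  1.069  -0.7769] op 0.028097248046989896 1.012498908676207
shift [ 0.0008 -0.04    0.0075] turn [-0.0038  0.0052  0.0098] t 11.7333
```

View pics/s7.png

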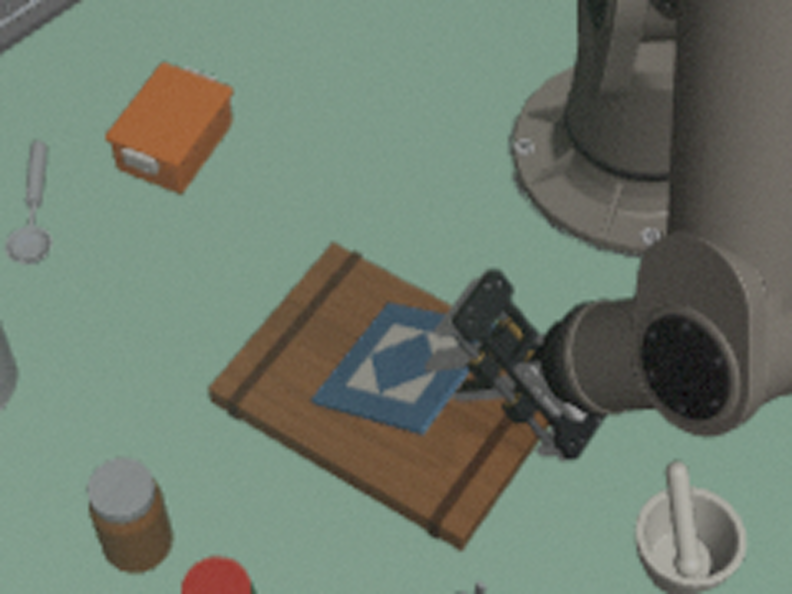

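The glaze is up, and the raised edge near (450,400) rests on the lower finger while the far edge sits on the board. I continue the arc, slightly steeper to spare joint 7.

```bash
python3 -m jog '[[[0.3,0,-0.008,0.001,0.02,0,0],[0.3,0,-0.016,0.002,0.04,0,0],[0.3,0,-0.024,0.003,0.06,0,0],[0.3,0,-0.03,0.004,0.06,0,0],[0.3,0,-0.037,0.004,0.06,0,0],[0.3,0,-0.037,0.004,0.06,0,0]]]'
python3 - <<'E'
from h import *
st()
S=ctrl.capture("scene"); save(S,"pics/s8.png",(280,150,400,240),6.6)
R1=R.from_quat(ctrl.state()["eef_rot"])
p=ctrl.state()["tool_pos"]
go(fr(p,YB,0,.02,0),R1)
E
```

```text
t: 12.28
tool_pos: [0.4047, 0.1035, 0.0564]
eef_rot: [0.937, 0.093, 0.028, 0.335]
wrist_force: [-0.6, 2.0, -2.1]
opening: 0.0284
grasp_force: 1.2
t 12.28 pos [0.4047 0.1035 0.0564] q [-0.8633  0.4802 -0.0093  2.1756  0.6026  1.0531 -2.7018] z [ 0.1156 -0.6225 -0.774 ] x [ 0.981   0.1938 -0.0094] F [-0.5574  2.0291 -2.0872] op 0.028413554109086022 1.2173045240342617
shift [ 0.0001 -0.0155 -0.0127] turn [0. 0. 0.] t 12.3333
```

View pics/s8.png

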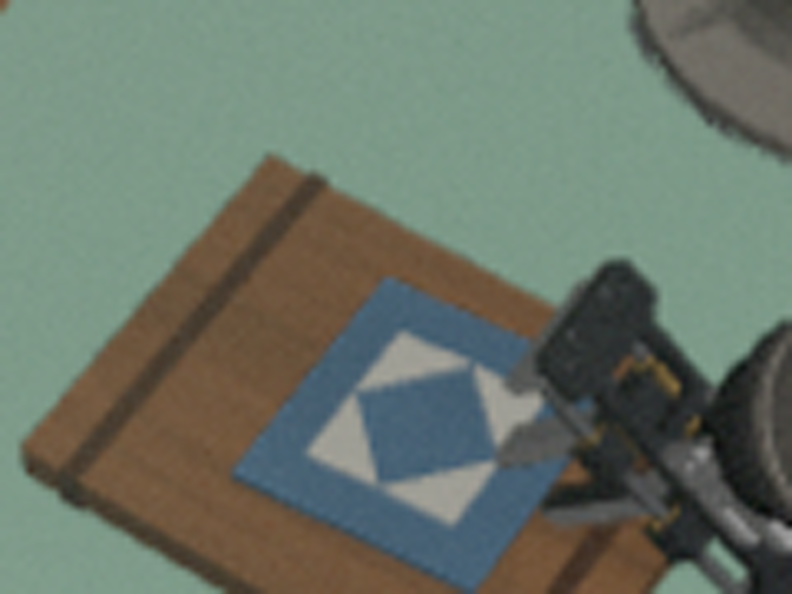

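The edge is nearly down (about 8° left). I withdraw slowly along the board's +y.

```bash
python3 -m jog '[[[0.3,0,-0.0025,-0.002,0,0,0],[0.3,0,-0.005,-0.004,0,0,0],[0.3,0,-0.0075,-0.006,0,0,0],[0.3,0,-0.01,-0.008,0,0,0],[0.3,0,-0.0125,-0.01,0,0,0],[0.3,0,-0.015,-0.0125,0,0,0],[0.3,0,-0.018,-0.015,0,0,0],[0.3,0,-0.018,-0.015,0,0,0]]]'
python3 - <<'E'
from h import *
st()
S=ctrl.capture("scene"); save(S,"pics/s9.png",(280,150,400,240),6.6)
def rect(p,l,z):
    m=ctrl.silhouettes(p,l)[0]["pixels"].astype(np.uint8)
    c=max(cv2.findContours(m,cv2.RETR_EXTERNAL,cv2.CHAIN_APPROX_NONE)[0],key=cv2.contourArea)[:,0]
    w=np.array([atz(p,u,z)[:2] for u in c.astype(float)],np.float32)
    r=cv2.minAreaRect(w*1000); print(l,r)
rect(S,"trivet",.042)
E
```

```text
t: 13.0
tool_pos: [0.4004, 0.1265, 0.0575]
eef_rot: [0.937, 0.093, 0.029, 0.335]
wrist_force: [0.3, 0.6, -1.2]
opening: 0.0279
grasp_force: 0.0
t 13.0 pos [0.4004 0.1265 0.0575] q [-0.905   0.4912 -0.0027  2.1483  0.5716  1.0741 -2.7057] z [ 0.1161 -0.6222 -0.7742] x [ 0.981   0.1938 -0.0087] F [ 0.2839  0.6427 -1.1787] op 0.027919293476837154 0.0
trivet ((417.4125061035156, 47.231990814208984), (148.81150817871094, 144.36227416992188), 13.001293182373047)
```

View pics/s9.png

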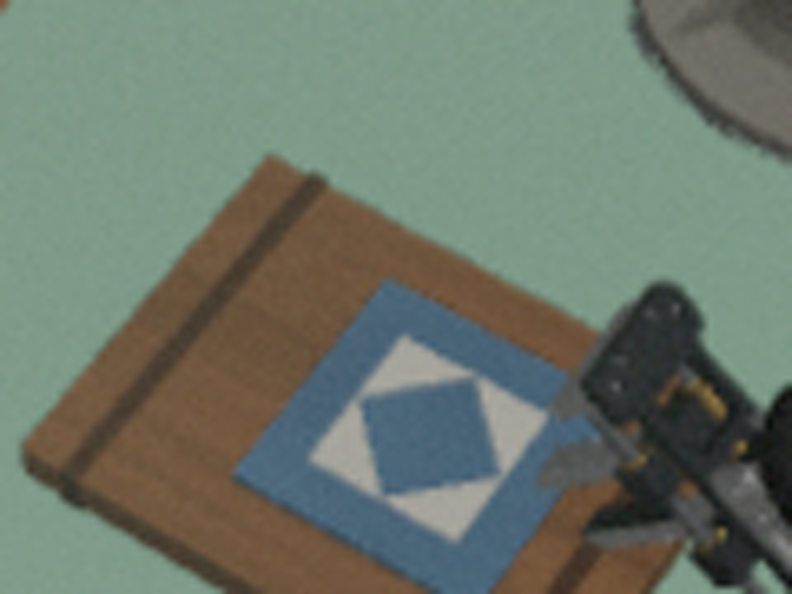

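That was my tenth and last picture; the trivet lies blue up at about (430,440), off the finger with no pad force. I back out and rise, and work from numbers from here on.

```bash
python3 -m jog '[[[0.3,0,0,-0.015,0,0,0],[0.3,0,0,-0.04,0,0,0],[0.3,0,0,-0.07,0.05,0,0],[0.3,0,0,-0.11,0.15,0,0],[0.3,0,0.02,-0.14,0.25,0,0],[0.3,0,0.04,-0.16,0.37,0,0],[0.3,0,0.05,-0.18,0.48,0,0],[0.3,0,0.06,-0.2,0.58,0,0]]]'
python3 - <<'E'
from h import *
st()
S=ctrl.capture("scene");T=ctrl.capture("top")
def rect(p,l,z):
    m=ctrl.silhouettes(p,l)[0]["pixels"].astype(np.uint8)
    c=max(cv2.findContours(m,cv2.RETR_EXTERNAL,cv2.CHAIN_APPROX_NONE)[0],key=cv2.contourArea)[:,0]
    w=np.array([atz(p,u,z)[:2] for u in c.astype(float)],np.float32)
    r=cv2.minAreaRect(w*1000); print(l,r)
# blue mask
for p in (S,T):
    rect(p,"trivet",.042)
    hsv=cv2.cvtColor(p["pixels"],cv2.COLOR_RGB2HSV);m=cv2.inRange(hsv,(100,90,40),(118,255,200))
    cs=cv2.findContours(m,cv2.RETR_EXTERNAL,cv2.CHAIN_APPROX_NONE)[0]
    for c in cs:
        if cv2.contourArea(c)<150: continue
        w=np.array([atz(p,u,.042)[:2] for u in c[:,0].astype(float)],np.float32)*1000
        print("blue",cv2.contourArea(c),cv2.minAreaRect(w))
for l,a,b in (("hook_seat",(369,288),(243,173)),("bail_mid",(370,288),(244,170)),("milk_can",(369,312),(253,180)),("stand",(338,346),(255,153))):
  for p,n,z in ((S,a,0),(T,b,0)):
    o=[q for q in ctrl.place_of(p,l) if np.hypot(*(np.array(q["uv"])-n))<12]
    zz=dict(hook_seat=.225,bail_mid=.229,milk_can=.079,stand=0)[l]
    for q in o[:1]: print(l,q["uv"],q["confidence"],atz(p,q["uv"],zz))
E
```

```text
t: 13.77
tool_pos: [0.3872, 0.2044, 0.2529]
eef_rot: [0.994, 0.097, 0.002, 0.049]
wrist_force: [-0.4, 0.7, -0.4]
opening: 0.028
grasp_force: 0.0
t 13.77 pos [0.3872 0.2044 0.2529] q [-0.6986  0.0108 -0.0057  2.0266  0.0917  1.1585 -2.12  ] z [ 0.0143 -0.0979 -0.9951] x [ 0.9813  0.1926 -0.0049] F [-0.4161  0.6711 -0.4049] op 0.027962667581677918 0.0
trivet ((416.11309814453125, 48.41963577270508), (145.36978149414062, 141.8236541748047), 11.325726509094238)
blue 1433.0 ((417.56622314453125, 48.44792938232422), (137.444091796875, 135.98133850097656), 11.304762840270996)
trivet ((413.6504821777344, 47.65492248535156), (142.64622497558594, 142.00975036621094), 11.79068660736084)
blue 675.5 ((226.0447998046875, -974.1106567382812), (207.91506958007812, 93.16658782958984), 80.29776000976562)
blue 855.5 ((366.60540771484375, -980.7800903320312), (213.2994384765625, 151.7570343017578), 89.34049987792969)
blue 1317.5 ((414.79144287109375, 47.09295654296875), (138.32826232910156, 138.13462829589844), 11.139451026916504)
hook_seat [370.7, 289.8] 0.92 [0.611  0.3215 0.225 ]
hook_seat [243.9, 173.6] 0.77 [0.6057 0.3255 0.225 ]
bail_mid [369.9, 292.0] 0.81 [0.6182 0.3249 0.229 ]
bail_mid [244.4, 168.3] 0.59 [0.6229 0.3232 0.229 ]
milk_can [366.4, 312.7] 0.93 [0.618  0.3246 0.079 ]
milk_can [253.6, 181.4] 0.73 [0.6009 0.3162 0.079 ]
stand [340.7, 346.6] 0.56 [0.7187 0.3241 0.    ]
stand [256.2, 151.8] 0.76 [0.7289 0.3187 0.    ]
```

Run:
```python
from h import *
go([.58,.3235,.38],Rt(np.pi/2-.01,0))
```

```text
shift [ 0.2117 -0.0643 -0.1402] turn [ 0.0827  0.0814 -1.3636] t 14.3667
```

```bash
python3 -m jog '[[[0.3,0.01,0,-0.03,0.01,0.01,-0.12],[0.3,0.03,0,-0.06,0.02,0.02,-0.24],[0.3,0.06,-0.02,-0.08,0.02,0.02,-0.36],[0.3,0.09,-0.03,-0.1,0.03,0.03,-0.48],[0.4,0.12,-0.04,-0.12,0.04,0.04,-0.6],[0.5,0.15,-0.05,-0.13,0.04,0.04,-0.72],[0.6,0.18,-0.055,-0.14,0.05,0.05,-0.84],[0.6,0.2,-0.06,-0.14,0.06,0.06,-0.96]]]'
python3 - <<'E'
from h import *
st(); go([.58,.3235,.38],Rt(np.pi/2-.01,0))
E
```

```text
t: 15.03
tool_pos: [0.5719, 0.3182, 0.3821]
eef_rot: [0.836, 0.549, 0.003, 0.016]
wrist_force: [0.5, -0.2, -0.4]
opening: 0.0513
grasp_force: 0.0
t 15.03 pos [0.5719 0.3182 0.3821] q [-0.6196  0.2924 -0.0056  1.4159  0.0336  1.4295 -1.0373] z [ 0.0217 -0.0233 -0.9995] x [ 0.3966  0.9179 -0.0128] F [ 0.507  -0.1503 -0.4223] op 0.051342472683418516 0.0
shift [0.0081 0.0053 0.0021] turn [ 0.0263  0.0184 -0.3977] t 15.0333
```

```bash
python3 -m jog '[[[0.6,0,0,0,0.01,0,-0.11],[0.6,0,0,0,0.01,0.01,-0.22],[0.6,0.004,0.003,0,0.02,0.02,-0.33],[0.6,0.008,0.005,0.002,0.026,0.018,-0.4],[0.6,0.008,0.005,0.002,0.026,0.018,-0.4]]]'
python3 - <<'E'
from h import *
st()
W=ctrl.capture("wrist"); print("cam",ray(W,(320,200)))
for l,z in (("bail_mid",.229),("hook_seat",.225),("milk_can",.079),("stand",0.)):
    for o in ctrl.place_of(W,l)[:3]: print(l,np.round(o["uv"],1),round(o["confidence"],2),atz(W,o["uv"],z))
m=[(s["confidence"],s["uv"],s["pixels"].sum()) for s in ctrl.silhouettes(W,"stand")][:3];print(m)
np.savez("w.npz",px=W["pixels"],K=W["intrinsics"],rvec=W["rvec"],tvec=W["tvec"])
# bar ends/trough line predicted
for X in ([.616,.287,.229],[.616,.36,.229],[.616,.3235,.229]): print(X,proj(W,X))
E
```

```text
t: 15.45
tool_pos: [0.5779, 0.3219, 0.3781]
eef_rot: [0.711, 0.703, -0.002, -0.0]
wrist_force: [0.3, 0.8, -0.5]
opening: 0.0565
grasp_force: 0.0
t 15.45 pos [0.5779 0.3219 0.3781] q [-0.5596  0.3148 -0.0627  1.3928  0.0201  1.4379 -0.633 ] z [-0.0024 -0.0023 -1.    ] x [ 0.011   0.9999 -0.0024] F [ 0.2561  0.7985 -0.5261] op 0.056454715480419616 0.0
cam (array([0.5789, 0.3884, 0.557 ]), array([ 0.0025, -0.229 , -0.9734]))
bail_mid [388.2  62.5] 0.85 [0.6489 0.4513 0.229 ]
bail_mid [303.   10.6] 0.63 [0.565  0.4984 0.229 ]
bail_mid [350.6 191.4] 0.58 [0.6134 0.3206 0.229 ]
hook_seat [379.9 337.4] 0.34 [0.6534 0.1323 0.225 ]
milk_can [308.5  46.1] 0.88 [0.5656 0.5031 0.079 ]
milk_can [371.1  78.5] 0.7 [0.6568 0.4586 0.079 ]
milk_can [340.1 168.5] 0.61 [0.6122 0.3265 0.079 ]
stand [394.9 165.5] 0.61 [0.7177 0.3207 0.    ]
[(0.69, [426.7, 182.0], np.int64(6488))]
[0.616, 0.287, 0.229] [352.4538 220.6832]
[0.616, 0.36, 0.229] [353.5731 155.212 ]
[0.616, 0.3235, 0.229] [352.9991 188.7904]
```

Three views agree: bail_mid is at about (0.614, 0.322, 0.229), the stand's yaw is about 0, and reach and height fit the description. Descending onto the bar.

```bash
python3 -m jog '[[[0.6,0,0.015,0.005,0,0,0],[0.6,0,0.036,0.02,0,0,0],[0.6,0,0.036,0.06,0,0,0],[0.6,0,0.036,0.1,0,0,0],[0.6,0,0.036,0.125,0,0,0],[0.6,0,0.036,0.145,0,0,0],[0.6,0,0.036,0.16,0,0,0],[0.6,0,0.036,0.168,0,0,0]]]'; python3 -m jog '[[[0.6,0,0,0,0,0,0],[0,0,0,0,0,0,0],[0,0,0,0,0,0,0],[0,0,0,0,0,0,0],[0,0,0,0,0,0,0],[0,0,0,0,0,0,0],[0,0,0,0,0,0,0],[0,0,0,0,0,0,0]]]'
python3 - <<'E'
from h import *
st()
E
```

```text
t: 16.42
tool_pos: [0.613, 0.3204, 0.2088]
eef_rot: [0.712, 0.702, -0.002, 0.0]
wrist_force: [-0.3, 0.3, -1.0]
opening: 0.0565
grasp_force: 0.0
t: 17.08
tool_pos: [0.6134, 0.321, 0.2116]
eef_rot: [0.712, 0.702, -0.001, 0.0]
wrist_force: [0.2, -0.3, -0.1]
opening: 0.0134
grasp_force: 0.0
t 17.08 pos [0.6134 0.321  0.2116] q [-0.5328  0.4515 -0.0597  1.5486  0.0295  1.1435 -0.6133] z [-0.0005 -0.0012 -1.    ] x [ 0.0145  0.9999 -0.0013] F [ 0.1856 -0.2631 -0.051 ] op 0.013393143233520947 0.0
```

```bash
python3 -m jog '[[[0,0,0,0,0,0,0],[0,0,0,0,0,0,0],[0,0,0,0,0,0,0],[0,0,0,0,0,0,0]]]'
python3 - <<'E'
from h import *
st()
E
```

```text
t: 17.42
tool_pos: [0.6134, 0.321, 0.2115]
eef_rot: [0.712, 0.702, -0.001, 0.0]
wrist_force: [-0.3, -0.4, 1.8]
opening: 0.0065
grasp_force: 30.0
t 17.42 pos [0.6134 0.321  0.2115] q [-0.5328  0.4516 -0.0597  1.5486  0.0294  1.1435 -0.6132] z [-0.0006 -0.0013 -1.    ] x [ 0.0145  0.9999 -0.0013] F [-0.3333 -0.4298  1.8282] op 0.006503490741838154 29.98565375804901
```

```bash
python3 -m jog '[[[0,0,0,-0.008,0,0,0],[0,0,0,-0.016,0,0,0],[0,0,0,-0.025,0,0,0],[0,0,0,-0.033,0,0,0],[0,0,0,-0.033,0,0,0],[0,0,0,-0.033,0,0,0]]]'
python3 - <<'E'
from h import *
st()
W=ctrl.capture("wrist");S=ctrl.capture("scene")
for p in(W,S):
  for o in ctrl.place_of(p,"milk_can")[:4]: print(np.round(o["uv"],1),round(o["confidence"],2),atz(p,o["uv"],.112))
E
```

```text
t: 17.92
tool_pos: [0.6136, 0.3212, 0.2451]
eef_rot: [0.712, 0.702, -0.0, 0.0]
wrist_force: [-0.5, -1.0, -2.6]
opening: 0.007
grasp_force: 30.0
t 17.92 pos [0.6136 0.3212 0.2451] q [-0.5338  0.4278 -0.0584  1.5108  0.0267  1.2039 -0.6111] z [ 0.0003 -0.0007 -1.    ] x [ 0.0145  0.9999 -0.0007] F [-0.5442 -0.9878 -2.564 ] op 0.007043045019595085 29.983774423599243
[317.7 192.6] 0.82 [0.6135 0.3225 0.112 ]
[186.7 365.1] 0.71 [0.4521 0.1118 0.112 ]
[357.  63.] 0.64 [0.6525 0.4475 0.112 ]
[431.4 355.1] 0.69 [0.5943 0.5245 0.112 ]
[390.9 374.8] 0.62 [0.7038 0.483  0.112 ]
[367.6 307.4] 0.55 [0.6148 0.3235 0.112 ]
[343.1 216.1] 0.16 [0.4518 0.074  0.112 ]
```

The wrist carries 2.6 N, so the can is off its seat and upright. Next I draw it out along -x, then raise it.

```bash
python3 -m jog '[[[0,0,-0.01,0,0,0,0],[0,0,-0.025,0,0,0,0],[0,0,-0.04,0,0,0,0],[0,0,-0.055,0,0,0,0],[0,0,-0.07,0,0,0,0],[0,0,-0.085,0,0,0,0],[0,0,-0.1,0,0,0,0],[0,0,-0.1,0,0,0,0]]]'; python3 -m jog '[[[0,0,0,-0.02,0,0,0],[0,0,0,-0.04,0,0,0],[0,0,0,-0.06,0,0,0],[0,0,0,-0.06,0,0,0]]]'
python3 - <<'E'
from h import *
st()
go([.4155,.0475,.31],Rt(np.pi/2-.01,0))
go([.4155,.0475,.31],Rt(.6,0))
E
```

```text
t: 18.78
tool_pos: [0.5101, 0.323, 0.2446]
eef_rot: [0.711, 0.703, -0.001, -0.0]
wrist_force: [-0.9, -0.5, -2.4]
opening: 0.0068
grasp_force: 30.0
t: 19.12
tool_pos: [0.5143, 0.3233, 0.3082]
eef_rot: [0.712, 0.702, 0.002, 0.001]
wrist_force: [0.1, 0.4, -2.5]
opening: 0.007
grasp_force: 30.0
t 19.12 pos [0.5143 0.3233 0.3082] q [-0.5962  0.2439 -0.0876  1.6319  0.0231  1.2632 -0.7027] z [ 0.0033  0.0016 -1.    ] x [0.0146 0.9999 0.0016] F [ 0.1024  0.4498 -2.4782] op 0.007000191644521069 29.98389422893524
shift [-0.2772 -0.0948 -0.0026] turn [ 0.0033 -0.0016 -0.0046] t 19.1167
shift [-0.2772 -0.0948 -0.0026] turn [ 0.0022 -0.003   0.9562] t 19.1167
```

```bash
python3 -m jog '[[[0,-0.02,-0.007,0,0,0,0],[0,-0.05,-0.017,0,0,0,0],[0,-0.08,-0.027,0,0,0,0],[0,-0.115,-0.038,0,0,0,0],[0,-0.15,-0.05,0,0,0,0],[0,-0.185,-0.062,0,0,0,0],[0,-0.215,-0.072,0,0,0,0],[0,-0.24,-0.08,0,0,0,0]]]'; python3 -m jog '[[[0,-0.017,-0.006,0,0,0,0],[0,-0.028,-0.009,0,0,0,0],[0,-0.033,-0.011,0,0,0,0],[0,-0.033,-0.011,0,0,0,0]]]'
python3 - <<'E'
from h import *
st()
S=ctrl.capture("scene");W=ctrl.capture("wrist")
for n,p in(("S",S),("W",W)):
  for l in("milk_can","bail_mid","trivet"):
    for o in ctrl.place_of(p,l)[:3]:
        print(n,l,np.round(o["uv"],1),round(o["confidence"],2),atz(p,o["uv"],dict(milk_can=.1755,bail_mid=.3255,trivet=.042)[l]))
go([.42,.0485,.31],Rt(np.pi/2-.01,0))
E
```

```text
t: 19.78
tool_pos: [0.4285, 0.0814, 0.3039]
eef_rot: [0.713, 0.702, -0.001, 0.0]
wrist_force: [0.1, -0.1, -2.1]
opening: 0.0071
grasp_force: 30.0
t: 20.12
tool_pos: [0.4183, 0.0505, 0.3046]
eef_rot: [0.712, 0.702, -0.001, 0.0]
wrist_force: [0.5, 0.6, -2.6]
opening: 0.0075
grasp_force: 30.0
t 20.12 pos [0.4183 0.0505 0.3046] q [-0.3527 -0.0914  0.0728  2.0047  0.0083  1.229  -0.2983] z [-0.0007 -0.0014 -1.    ] x [ 0.0153  0.9999 -0.0014] F [ 0.5384  0.6063 -2.6318] op 0.007525140322078308 29.99899059534073
S milk_can [346.9 193.6] 0.78 [0.4158 0.0538 0.1755]
S milk_can [393.4 370. ] 0.72 [0.7065 0.4845 0.1755]
S milk_can [433.3 358.1] 0.59 [0.6179 0.5344 0.1755]
S bail_mid [346.1 165.5] 0.89 [0.4278 0.0582 0.3255]
S bail_mid [444.  341.5] 0.67 [0.6242 0.5334 0.3255]
S trivet [344.8 214.1] 0.8 [0.4105 0.0431 0.042 ]
W milk_can [315.6 194.2] 0.85 [0.4161 0.0518 0.1755]
W bail_mid [317.5 250. ] 0.67 [0.4183 0.0522 0.3255]
shift [-0.0029  0.0014 -0.0053] turn [-0.001   0.0015 -0.0038] t 20.5167
```

The can is at (0.416, 0.052) over the trivet centre at (0.415, 0.0475), within 5 mm. Lowering, slowly at the end.

```bash
python3 -m jog '[[[0,-0.003,0,0.015,0,0,0],[0,-0.003,0,0.035,0,0,0],[0,-0.003,0,0.055,0,0,0],[0,-0.003,0,0.075,0,0,0],[0,-0.003,0,0.095,0,0,0],[0,-0.003,0,0.108,0,0,0],[0,-0.003,0,0.115,0,0,0],[0,-0.003,0,0.12,0,0,0]]]'; python3 -m jog '[[[0,0,0,0.001,0,0,0],[0,0,0,0.002,0,0,0],[0,0,0,0.004,0,0,0],[0,0,0,0.004,0,0,0]]]'; python3 -m jog '[[[0,0,0,0.001,0,0,0],[0,0,0,0.002,0,0,0],[0,0,0,0.003,0,0,0],[0,0,0,0.003,0,0,0]]]'
python3 - <<'E'
from h import *
st()
E
```

```text
t: 21.18
tool_pos: [0.4182, 0.0478, 0.1843]
eef_rot: [0.712, 0.702, -0.001, 0.0]
wrist_force: [0.1, 0.3, -2.3]
opening: 0.0069
grasp_force: 30.0
t: 21.52
tool_pos: [0.4186, 0.0478, 0.1812]
eef_rot: [0.712, 0.702, -0.0, 0.0]
wrist_force: [0.1, -0.3, -3.2]
opening: 0.007
grasp_force: 30.0
t: 21.85
tool_pos: [0.4183, 0.0477, 0.1778]
eef_rot: [0.712, 0.702, -0.001, 0.0]
wrist_force: [-0.4, -0.5, -2.8]
opening: 0.0069
grasp_force: 30.0
t 21.85 pos [0.4183 0.0477 0.1778] q [-0.3471  0.0339  0.0813  2.1779 -0.002   0.9311 -0.2792] z [-0.0008 -0.0014 -1.    ] x [ 0.0145  0.9999 -0.0014] F [-0.3501 -0.4923 -2.8497] op 0.0069264109466776955 29.999096989631653
```

```bash
python3 -m jog '[[[0,0,0,0.001,0,0,0],[0,0,0,0.002,0,0,0],[0,0,0,0.002,0,0,0]]]'; python3 -m jog '[[[0,0,0,0.001,0,0,0],[0,0,0,0.002,0,0,0],[0,0,0,0.002,0,0,0]]]'
```

```text
t: 22.1
tool_pos: [0.4182, 0.0477, 0.1757]
eef_rot: [0.712, 0.702, -0.001, 0.0]
wrist_force: [0.4, 0.2, -4.0]
opening: 0.007
grasp_force: 30.0
t: 22.35
tool_pos: [0.4193, 0.0482, 0.1749]
eef_rot: [0.712, 0.702, 0.0, 0.001]
wrist_force: [-3.7, -0.2, 14.0]
opening: 0.0066
grasp_force: 30.0
```

Contact came at the expected height (+14 N). I relax a little, open and rise straight up.

```bash
python3 -m jog '[[[0,0,0,-0.001,0,0,0],[0,0,0,-0.001,0,0,0],[0.1,0,0,-0.001,0,0,0],[0.2,0,0,-0.001,0,0,0],[0.3,0,0,-0.001,0,0,0],[0.4,0,0,-0.001,0,0,0],[0.4,0,0,-0.001,0,0,0],[0.4,0,0,-0.001,0,0,0]]]'; python3 -m jog '[[[0.4,0,0,-0.01,0,0,0],[0.4,0,0,-0.025,0,0,0],[0.4,0,0,-0.045,0,0,0],[0.4,0,0,-0.07,0,0,0],[0.4,0,0,-0.1,0,0,0],[0.4,0,0,-0.13,0,0,0],[0.4,0,0,-0.13,0,0,0],[0.4,0,0,-0.13,0,0,0]]]'
python3 - <<'E'
from h import *
st()
S=ctrl.capture("scene");W=ctrl.capture("wrist")
for n,p in(("S",S),("W",W)):
  for l in("milk_can","bail_mid","trivet"):
    for o in ctrl.place_of(p,l)[:3]:
        print(n,l,np.round(o["uv"],1),round(o["confidence"],2),atz(p,o["uv"],dict(milk_can=.042,bail_mid=.192,trivet=.042)[l]))
E
```

```text
t: 23.02
tool_pos: [0.4184, 0.0477, 0.1749]
eef_rot: [0.712, 0.702, -0.001, 0.0]
wrist_force: [0.3, 0.2, -0.5]
opening: 0.0366
grasp_force: 0.0
t: 23.68
tool_pos: [0.4191, 0.048, 0.3068]
eef_rot: [0.712, 0.702, 0.001, 0.001]
wrist_force: [-0.2, 0.3, -0.1]
opening: 0.0375
grasp_force: 0.0
t 23.68 pos [0.4191 0.048  0.3068] q [-0.3513 -0.0944  0.0772  2.0027  0.0088  1.2307 -0.292 ] z [ 0.0025 -0.0003 -1.    ] x [ 0.0146  0.9999 -0.0003] F [-0.1658  0.311  -0.1072] op 0.03754151342225931 0.0
S milk_can [431.9 356.4] 0.88 [0.5728 0.5251 0.042 ]
S milk_can [393.2 371.8] 0.85 [0.6769 0.4773 0.042 ]
S milk_can [348.  214.2] 0.84 [0.4035 0.0508 0.042 ]
S bail_mid [343.9 189.5] 0.83 [0.4198 0.0449 0.192 ]
S bail_mid [443.  342.5] 0.75 [0.5776 0.5286 0.192 ]
S bail_mid [398.2 354.8] 0.72 [0.6759 0.471  0.192 ]
S trivet [343.3 216.7] 0.78 [0.4211 0.0466 0.042 ]
W milk_can [317.8 173.2] 0.94 [0.4186 0.0509 0.042 ]
W bail_mid [313.2 198.3] 0.89 [0.4139 0.0476 0.192 ]
W trivet [316.  171.5] 0.22 [0.416  0.0534 0.042 ]
```

The can stands upright: its base and bail read the same position, within a few mm of the trivet's centre. The gripper is clear, so I hand it in.

```bash
python3 -c "
from workcell import ctrl
print(ctrl.sign_off())"
```

```text
the job is handed in; nothing more can be done
None
```

I turned the trivet over glazed face up, flat on the board, set the milk can upright within about 10 mm of its centre by the last camera readings, and handed the job in at about 24 s; the sign-off returned no verdict.

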